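# Walk the bag warmer into its docking bay and latch it

## Robot

A 6-joint arm with a two-finger parallel gripper is mounted at the origin on the work surface. World frame = base frame: x ahead of the robot, y to its left, z up, the work surface at z = 0. Lengths are in mm, angles in rad, forces in N, time in s.
With the tool pointing down it reaches from about 275 to 1000 mm from the base axis. Payload 8.4 kg.
Tool frame: the origin (TCP) lies at the very end of the fingers, on their centre line; the grasp point (between the pads) lies 19 mm behind it; z points along the fingers, y is the direction in which the jaws open and shut (so a half turn about z gives the same grasp; the last joint's range is limited). The gripper opens to 85 mm and grips with 20 to 120 N. Pads are 22 mm wide; open, the fingers measure 114 mm over their backs; the gripper's body (76 mm by 85 mm) begins 54 mm behind the grasp point. The pads swing forward as they close: fully open they stand 13 mm farther back than shut.
Start: joints at [-1.145, 0.353, 1.633, -0, 1.155, -0.002], TCP at [259.293, -568.678, 231.281] pointing down, gripper open.
Joint ranges: [-2.63, 2.63], [-0.92, 2.1], [0.06, 2.66], [-1.3, 4.44], [0, 2.69], [-3.02, 3.02]. Speed limits (rad/s): [2.22, 2.22, 2.79, 3.14, 3.14, 3.14].

## Interface

Orientations are given as [roll, pitch, yaw] about the fixed x, y, z axes, in that order (R = Rz(yaw) Ry(pitch) Rx(roll)).
In Python, from rig import r gives the robot as it stands.
- The arm moves only by the tool move_arm, never from a script. Its argument "increments" is a list of rows, each an object of numbers: "tx", "ty", "tz": the shift along the tool's x, y, z in cm; "rx", "ry", "rz": the turn, a rotation vector about the tool's x, y, z in degrees; "gripper": the gripper's target within -1 to 1 (fully open at 1, half-way at 0, shut at -1). A call has 1 to 12 rows; each row shifts and turns the commanded pose from where the row before left it, along the tool's axes as they then stand; what a row does not reach is not made up. A row lasts 1/10 s, in which the tool goes at most 50 mm and 8.59 degrees, less where a joint would pass 70% of its speed; a pose out of reach is approached as far as the arm can. A call is refused whole if a number of a shift passes 5 or a number of a turn 8.59, either way. A call with a gripper value outside its range is refused whole. The fingers move at their own pace and stop on an object; "squeeze" is the grip in N (left out, the last holds). Time passes only in rows, so rows that do not move let the fingers close. It gives the time, the measured TCP pose, the force and the opening at its end, in the units of the state.
- r.sense(): the state, without advancing time (a new reading comes with each control period).
- r.grab_frame(name): name is "scene" or "top" or "wrist"; returns (picture, depth): 400x640x3 uint8, red, green, blue; 400x640 float32, mm along the optical axis (not along the pixel's ray), 0 where there is no reading.
- r.camera_model(name): a dict with "fx", "fy", "cx", "cy" (pixels), "R" (3x3) and "t" (3): a world point X has camera coordinates R X + t; the wrist camera has in their place "hand_eye" (4x4, takes a point from camera to tool coordinates, whose origin is the TCP and whose axes are the flange's). Camera axes: x right, y down, z forward; pixel columns grow to the right and rows downward; lengths in mm; the calibration is good to about 2 mm. The wrist camera is an equidistant fisheye: a pixel r from the principal point sees the ray r / f radians off the axis. A picture is of the moment at which its call begins: read the wrist's pose just before it. camera_model takes no time and is no camera call.
- r.sign_off(): hands the job in, once; it reports no verdict.
Trained networks look in the newest picture that a camera, given by its name, has taken for a name from the list of things; names that differ only in an ending like _2 or _b are one class to them, and where a whole thing is asked for, a point or a joint stands for the part that bears it (a point fixed in the world has none). Each returns a list of dicts, best first, with "confidence" (0 to 1); they miss things now and then, are a little off and sometimes report something else, mostly with a low value. They report only what shows in the picture. A call takes as long as a camera call.
- r.cut_out(query, camera): "mask" (400x640 bool, what is visible of it) and "bbox" ([left, top, right, bottom] in pixels, round what is visible of it).
- r.place_of(query, camera): "location" ([row, column] in pixels: a listed point, or the origin of a listed thing).
The state is a dict: "clock": time; "qpos": joint angles; "qvel": joint speeds; "joint_efforts": joint torques, N m; "eef_pos": TCP position; "tcp_rot": TCP orientation; "contact_force": force on the tool from outside, world axes, zero at the start; "wrist_torque": the same for the moment, N m; "opening": opening from 0.0 (shut) to 1.0 (fully open).
Only numpy, scipy, OpenCV 4.12 (cv2) and the standard library are available. Lean on these libraries where they do the work, as an engineer would, in place of code of your own. Each camera call takes 0.05 s, during which the arm holds its last target. There are 200 camera calls.

## Task

Walk the heavy bag warmer forward along the counter into its docking bay with short alternating pushes on the two black bumpers at its rear corners, never letting it swing more than about 15 degrees askew of the bay and never touching the control panel between the bumpers. Seat it by pressing the left bumper until its nose bears firmly on the left copper contact pad (about 15 N on the bumper, kept for a second; the earth contact goes first), then the same on the right, never with 25 N or more; then swing the orange latch fully shut behind its left rear corner and let go. Keep the warmer flat on the counter and leave the blue lid, the bottle and the steel beaker where they stand.

Things in the scene. Friction and masses are not known exactly. Their poses are not given: they have to be found in the camera images.
- warmer: Grey metal bag warmer, slotted steel top, 150 mm deep (x), 190 wide (y), 62 high, 1.2 to 1.9 kg, loose; slides against 3.5 to 7.5 N of friction. Origin: centre of its underside; x forward (into the bay, away from the robot), y to its left, z up. The rear (-x) face has the two bumpers and between them a control panel standing 12 mm further back (to x = -87 mm), not to be touched.
- bumper_left (a point): Centre of the rear face of the left bumper (black, hard and slippery plastic), at (-75, +74, 30) mm in the warmer's frame; the bumper is 40 mm wide and reaches from 2 to 52 mm above the counter.
- bumper_right (a point): The same for the right bumper, at (-75, -74, 30) mm in the warmer's frame.
- nose_left (a point): Point on the warmer's flat front face that meets the left contact pad, at (75, 74, 27) mm in the warmer's frame.
- nose_right (a point): The same for the right pad, at (75, -74, 27) mm in the warmer's frame.
- dock: Fixed aluminium docking bay, open towards the robot. Origin: on the counter where the warmer's origin lies when home; x into the bay, y left, z up. Rigid, slippery blue side guides 30 mm high, 5 mm clear of the warmer each side, run from x = 55 to 85 mm and flare to about 28 mm clear at x = 10 mm; pushed askew, the warmer may wedge. The end wall carries two copper pads.
- latch (a joint): Angle of the orange latch, rad: 0 is wide open (arm pointing outwards and back, 135 degrees anticlockwise from the dock's x axis), growing anticlockwise seen from above to 2.356 at its stop, fully shut (arm along the dock's -y, behind the left bumper). Stiff (about 2 N at the tip), stays where left. Passes behind the warmer with 6 mm to spare when that is home.
- latch_pivot (a point): Point on the latch's upright pivot axis, 33 mm above the counter, at (-87, 142, 33) mm in the dock's frame, on a dark foot strip 26 mm wide and 8 mm high that runs forward along the bay; its x axis runs along the arm.
- latch_tip (a point): Point near the end of the latch arm, 66 mm from the pivot axis and 33 mm above the counter. The arm is 12 mm thick, reaches from 21 to 45 mm above the counter and ends 74 mm from the axis; a round 12 mm pin stands on it here up to 63 mm above the counter.
- ring_lid: Blue stepped round lid, 124 mm across, 26 mm high, loose; origin: centre of its underside. To be left alone.
- bottle: Amber bottle, 60 mm across, 130 mm high, loose; origin: centre of its underside. To be left alone.
- beaker: Steel beaker, 76 mm across, 85 mm high, loose; origin: centre of its underside. To be left alone.
- pad_left: Copper contact pad. Origin: on the counter directly below the middle of the front face of the left copper contact pad (rigid, 34 mm wide, 9 to 45 mm above the counter), at (75, 74, 0) mm in the dock's frame; axes as the dock's.
- pad_right: The same for the right copper pad, at (75, -74, 0) mm in the dock's frame.
- panel: The warmer's white control panel (display and red button), 92 mm wide, 10 to 54 mm above the counter, between the bumpers. Its origin and axes are the warmer's own.

How it is judged:
By the outcome, as a careful person would: the job done as asked, in the order asked, and still so for the second after the job is handed in, with the robot touching nothing.
It also fails if it takes over 72 s, if anything falls off the work surface, if the arm or the gripper's body presses on something with over 40 N, if the wrist force passes 120 N, or if a joint passes its speed limit or range.

## Working session

There is one attempt and no reset: what is moved stays moved. The work goes in short steps, Python scripts to look and compute and a tool call to move; the robot and the scene stay as the last step left them, time stands still between calls to the robot, and variables do not carry over. Pictures are saved under pics/ and viewed, about 8 in all and at most 12, crops included, and the job is handed in when it is done.

Besides the shell and the picture viewer there is one more tool, called after "Request:" by a JSON object that holds its "name" and its "arguments". move_arm: Moves the arm, as the interface text tells. Its arguments: {"type":"object","properties":{"increments":{"type":"array","items":{"type":"object","properties":{"tx":{"type":"number"},"ty":{"type":"number"},"tz":{"type":"number"},"rx":{"type":"number"},"ry":{"type":"number"},"rz":{"type":"number"},"gripper":{"type":"number"}}}},"squeeze":{"type":"number"}},"required":["increments"]}

```bash
ls; mkdir -p pics
cat > h.py <<'E'
from rig import r
import numpy as np, cv2
def save(n,f): cv2.imwrite(f'pics/{f}.png',cv2.cvtColor(n,cv2.COLOR_RGB2BGR))
def unproj(cam,row,col,d):
    m=r.camera_model(cam); c=np.array([(col-m['cx'])/m['fx']*d,(row-m['cy'])/m['fy']*d,d])
    return np.array(m['R']).T@(c-np.array(m['t']))
def onz(cam,row,col,z):
    m=r.camera_model(cam); R=np.array(m['R']);t=np.array(m['t'])
    o=-R.T@t; v=R.T@np.array([(col-m['cx'])/m['fx'],(row-m['cy'])/m['fy'],1])
    return o+v*(z-o[2])/v[2]
def cloud(cam,D):
    m=r.camera_model(cam); v,u=np.mgrid[:400,:640]
    c=np.stack([(u-m['cx'])/m['fx']*D,(v-m['cy'])/m['fy']*D,D],-1)
    return (c-np.array(m['t']))@np.array(m['R'])
E
python3 - <<'E'
from h import *
np.set_printoptions(precision=1,suppress=True)
P,D=r.grab_frame('top'); save(P,'top0'); np.savez('top0.npz',P=P,D=D)
Z={'bumper_left':30,'bumper_right':30,'nose_left':27,'nose_right':27,'warmer':0,'dock':0,'latch_pivot':33,'latch_tip':33,'pad_left':0,'pad_right':0,'ring_lid':0,'bottle':0,'beaker':0}
for q,z in Z.items():
    o=r.place_of(q,'top')
    print(q,[(np.round(x['confidence'],2),x['location'],onz('top',*x['location'],z)) for x in o[:2]])
S,_=r.grab_frame('scene'); save(S,'scene0')
E
```

```text
pics
bumper_left [(np.float64(0.68), [266.1, 275.7], array([501. , 102.6,  30. ])), (np.float64(0.46), [257.6, 222.8], array([519.2, 203.8,  30. ]))]
bumper_right [(np.float64(0.78), [277.5, 354.6], array([476.8, -45.5,  30. ]))]
nose_left [(np.float64(0.66), [188.9, 290.0], array([649.5,  74.8,  27. ])), (np.float64(0.41), [227.8, 247.3], array([575.5, 157.9,  27. ]))]
nose_right [(np.float64(0.82), [198.2, 364.5], array([627.2, -69.2,  27. ]))]
warmer [(np.float64(0.96), [233.6, 320.4], array([563.5,  18.5,   0. ]))]
dock [(np.float64(0.26), [191.6, 291.5], array([649.3,  74.9,   0. ]))]
latch_pivot [(np.float64(0.74), [200.9, 364.7], array([620.9, -69.1,  33. ])), (np.float64(0.65), [229.8, 248.9], array([570.8, 153.5,  33. ]))]
latch_tip [(np.float64(0.72), [255.2, 221.7], array([523.7, 205.2,  33. ])), (np.float64(0.68), [264.0, 279.4], array([504.7,  95.2,  33. ]))]
pad_left [(np.float64(0.72), [157.8, 294.0], array([719. ,  69.3,   0. ]))]
pad_right [(np.float64(0.71), [164.5, 370.8], array([700.4, -85.5,   0. ])), (np.float64(0.57), [280.5, 353.5], array([471.1, -43.9,   0. ]))]
ring_lid [(np.float64(0.97), [280.1, 438.6], array([ 468.6, -206.9,    0. ]))]
bottle [(np.float64(0.58), [157.8, 198.7], array([725.1, 265.1,   0. ]))]
beaker [(np.float64(0.7), [192.2, 438.0], array([ 640., -216.,    0.]))]
```

View pics/top0.png

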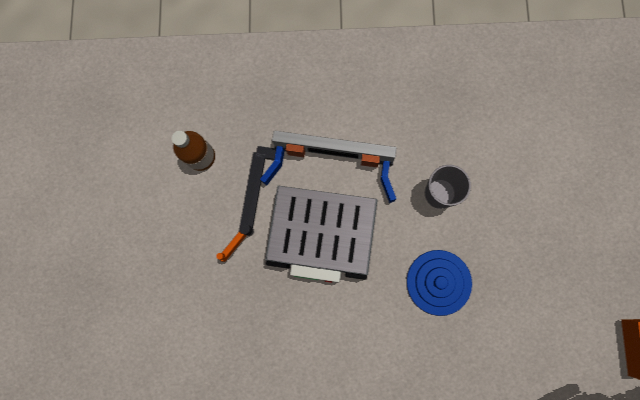

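View pics/scene0.png

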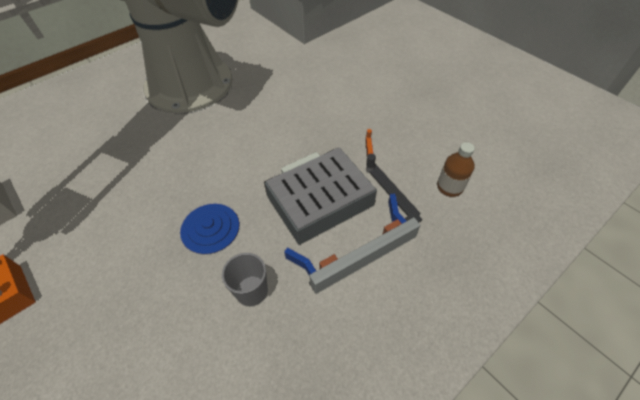

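The top view shows the warmer at about (321,231) slightly askew, the bay's end wall at about (335,148), and the latch wide open with its tip at (220,257). The lid is at (439,282), the beaker at (447,186) and the bottle at (195,150). The scene view agrees. Next I fit the poses from depth.

```bash
cat >> h.py <<'E'
def warmer(D,zr=(55,68)):
    C=cloud('top',D); m=(C[...,2]>zr[0])&(C[...,2]<zr[1])&(D>0)
    m&=(C[...,0]>430)&(C[...,0]<760)&(abs(C[...,1])<150)
    n,l,s,_=cv2.connectedComponentsWithStats(m.astype(np.uint8)); k=1+np.argmax(s[1:,4])
    p=C[l==k]; (c,wh,a)=cv2.minAreaRect(p[:,:2].astype(np.float32))
    a=(a+45)%90-45
    return np.array(c),wh,a,p[:,2].mean()
E
python3 - <<'E'
from h import *
np.set_printoptions(precision=1,suppress=True)
z=np.load('top0.npz');P,D=z['P'],z['D']
print(warmer(D))
C=cloud('top',D)
for rc in [(145,335),(150,295),(160,370),(255,225),(232,247),(190,252),(300,400),(164,280),(175,385)]: print(rc,C[rc],P[rc])
# blue guides, orange latch, copper pads by colour
hsv=cv2.cvtColor(P,cv2.COLOR_RGB2HSV); 
def comp(m,nm):
    n,l,s,c=cv2.connectedComponentsWithStats(m.astype(np.uint8))
    for k in range(1,n):
        if s[k,4]>25:
            p=C[l==k]; print(nm,s[k],p.mean(0),np.percentile(p,[2,98],axis=0).ravel(), cv2.minAreaRect(p[:,:2].astype(np.float32)))
h,s,v=hsv[...,0],hsv[...,1],hsv[...,2]
comp((h>100)&(h<130)&(s>150),'blue')
comp((h<18)&(s>150)&(v>120),'orange')
# end wall: bright grey
W=(C[...,0]>690)&(C[...,0]<780)&(C[...,1]>-150)&(C[...,1]<120)&(C[...,2]>30); comp(W,'wall')
for q in ['bumper_left','latch']: pass
E
```

```text
(array([556.5,  16. ]), (190.16542053222656, 161.55032348632812), -9.318901062011719, np.float64(62.337720253556604))
(145, 335) [728.6 -15.2  48.9] [157 156 155]
(150, 295) [721.4  62.1  48.1] [141  69  41]
(160, 370) [697.4 -81.2  46.9] [160  78  45]
(255, 225) [523.3 196.   44. ] [161  66   7]
(232, 247) [565.5 154.8  44. ] [37 36 38]
(190, 252) [653.1 153.    8.6] [39 39 41]
(300, 400) [ 432.7 -131.4    1.3] [147 139 130]
(164, 280) [702.4  95.4  17.8] [ 4 18 50]
(175, 385) [ 671.5 -110.3   28.2] [ 27  67 147]
blue [260 146  25  39 351] [697.5 106.4  28.4] [665.7  90.2   6.6 734.1 129.   33.4] ((594.502685546875, 63.01384353637695), (290.68994140625, 66.55287170410156), 23.995885848999023)
blue [381 161  15  41 278] [ 658.4 -113.1   32.5] [ 623.1 -125.3   15.9  698.6 -104.1   33.3] ((583.1650390625, -88.83354949951172), (43.86688995361328, 245.36019897460938), 70.12244415283203)
blue [ 407  250   65   66 3309] [ 464.7 -204.2   13.8] [ 410.1 -260.     4.   519.8 -150.5   26.3] ((449.6298828125, -153.8858642578125), (121.95404052734375, 229.4942626953125), 16.614320755004883)
orang
[... 234 characters left out ...]
693.5 -96.6  42.4 708.3 -66.3  48. ] ((701.6566772460938, -81.38471984863281), (32.3873405456543, 12.487690925598145), 79.80326080322266)
orange [217 232  27  28 198] [539.3 183.6  57.2] [516.9 164.   42.2 563.7 205.2  65.4] ((523.0464477539062, 85.81158447265625), (237.7060546875, 55.529998779296875), 80.095458984375)
wall [ 272  131  124   34 1956] [726.7 -11.2  46.4] [ 695.9 -123.3   31.9  755.4  100.7   51.4] ((724.6207275390625, -10.420486450195312), (239.3715057373047, 37.585121154785156), 80.20619201660156)
wall [268 146  14  23  94] [710.5 101.7  31.5] [691.1  93.1  30.  733.9 115.3  34.7] ((711.112548828125, 100.87395477294922), (16.76648712158203, 48.4130859375), 70.39603424072266)
```

```bash
cat >> h.py <<'E'
from scipy.spatial.transform import Rotation as Ro
YD=np.radians(-9.7); OD=np.array([633.9,4.7])
Rd=np.array([[np.cos(YD),-np.sin(YD)],[np.sin(YD),np.cos(YD)]])
def d2w(p): return OD+Rd@np.array(p)
def w2d(p): return Rd.T@(np.array(p)-OD)
def st():
    s=r.sense(); R=Ro.from_euler('xyz',s['tcp_rot']).as_matrix()
    print('t',s['clock'],'pos',np.round(s['eef_pos'],1),'dock',np.round(w2d(s['eef_pos'][:2]),1),'F',np.round(s['contact_force'],1),'Fd',np.round(Rd.T@s['contact_force'][:2],1),'op',s['opening'])
    return s,R
def go(dx,dy,z,yaw=None):
    s,R=st(); d=np.array([*d2w((dx,dy)),z])-s['eef_pos']
    print('tool shift cm',np.round(R.T@d/10,2),'dist',np.linalg.norm(d))
E
python3 - <<'E'
from h import *
s,R=st(); print(np.round(R,3)); print(s['tcp_rot'])
go(-78-75-50,74,231)
print(np.degrees(np.arctan2(R[1],R[0])))
E
```

```text
t 0.75 pos [ 259.3 -568.7  231.3] dock [-272.6 -628.3] F [-1.2 -0.1  0.4] Fd [-1.2 -0.3] op 0.9982699108273522
[[ 0.91   0.415 -0.   ]
 [ 0.415 -0.91  -0.   ]
 [-0.     0.    -1.   ]]
[3.14156909e+00 1.91012268e-05 4.27833513e-01]
t 0.75 pos [ 259.3 -568.7  231.3] dock [-272.6 -628.3] F [-1.2 -0.1  0.4] Fd [-1.2 -0.3] op 0.9982699108273522
tool shift cm [ 4.525e+01 -5.416e+01  3.000e-02] dist 705.7487293384069
[  24.51305464  -65.48694534 -104.51228638]
```

Request:
{"name": "move_arm", "arguments": {"increments": [{"tx": 2.6, "ty": -3.1, "gripper": -1}, {"tx": 2.6, "ty": -3.1}, {"tx": 2.6, "ty": -3.1}, {"tx": 2.6, "ty": -3.1}, {"tx": 2.6, "ty": -3.1}, {"tx": 2.6, "ty": -3.1}, {"tx": 2.6, "ty": -3.1}, {"tx": 2.6, "ty": -3.1}, {"tx": 2.6, "ty": -3.1}, {"tx": 2.6, "ty": -3.1}, {"tx": 2.6, "ty": -3.1}, {"tx": 2.6, "ty": -3.1}]}}

```text
invalid input
```

Request:
{"name": "move_arm", "arguments": {"increments": [{"rz": 6.84}, {"rz": 6.84}, {"rz": 6.84}, {"rz": 6.84}, {"rz": 6.84}, {}]}}

```text
invalid input
```

Run:
```python
from h import *
s,R=st(); print(s['tcp_rot'],s['qpos'])
go(-78-75-45,74,14)
```

```text
t 0.75 pos [ 259.3 -568.7  231.3] dock [-272.6 -628.3] F [-1.2 -0.1  0.4] Fd [-1.2 -0.3] op 0.9982699108273522
[3.14156909e+00 1.91012268e-05 4.27833513e-01] [-1.14538780e+00  3.52971376e-01  1.63337832e+00 -2.08157879e-05
  1.15521935e+00 -2.41658542e-03]
t 0.75 pos [ 259.3 -568.7  231.3] dock [-272.6 -628.3] F [-1.2 -0.1  0.4] Fd [-1.2 -0.3] op 0.9982699108273522
tool shift cm [ 45.66 -53.88  21.73] dist 738.935307094105
```

Request:
{"name": "move_arm", "arguments": {"increments": [{"tx": 2.6, "ty": -3.1, "tz": 0, "rx": 0, "ry": 0, "rz": 0, "gripper": -1}, {"tx": 2.6, "ty": -3.1, "tz": 0, "rx": 0, "ry": 0, "rz": 0, "gripper": -1}, {"tx": 2.6, "ty": -3.1, "tz": 0, "rx": 0, "ry": 0, "rz": 0, "gripper": -1}, {"tx": 2.6, "ty": -3.1, "tz": 0, "rx": 0, "ry": 0, "rz": 0, "gripper": -1}, {"tx": 2.6, "ty": -3.1, "tz": 0, "rx": 0, "ry": 0, "rz": 0, "gripper": -1}, {"tx": 2.6, "ty": -3.1, "tz": 0, "rx": 0, "ry": 0, "rz": 0, "gripper": -1}, {"tx": 2.6, "ty": -3.1, "tz": 0, "rx": 0, "ry": 0, "rz": 0, "gripper": -1}, {"tx": 2.6, "ty": -3.1, "tz": 0, "rx": 0, "ry": 0, "rz": 0, "gripper": -1}, {"tx": 2.6, "ty": -3.1, "tz": 0, "rx": 0, "ry": 0, "rz": 0, "gripper": -1}, {"tx": 2.6, "ty": -3.1, "tz": 0, "rx": 0, "ry": 0, "rz": 0, "gripper": -1}, {"tx": 2.6, "ty": -3.1, "tz": 0, "rx": 0, "ry": 0, "rz": 0, "gripper": -1}, {"tx": 2.6, "ty": -3.1, "tz": 0, "rx": 0, "ry": 0, "rz": 0, "gripper": -1}], "squeeze": 40}}

```text
clock: 1.95
eef_pos: [389.1, -99.2, 231.6]
tcp_rot: [3.141, -0.001, 0.428]
contact_force: [0.2, -1.2, 0.5]
opening: -0.005
```

Request:
{"name": "move_arm", "arguments": {"increments": [{"rz": 6.84, "gripper": -1}, {"rz": 6.84, "gripper": -1}, {"rz": 6.84, "gripper": -1}, {"rz": 6.84, "gripper": -1}, {"rz": 6.84, "gripper": -1}, {"rz": 0, "gripper": -1}]}}

```text
invalid input
```

Run:
```python
from h import *
s,R=st(); print(s['tcp_rot'],s['qpos'])
go(-78-75-45,74,231)
```

```text
t 1.95 pos [389.1 -99.2 231.6] dock [-223.8 -143.7] F [ 0.2 -1.2  0.5] Fd [ 0.4 -1.2] op -0.0051566034870480625
[ 3.14094886e+00 -7.84146993e-04  4.27544545e-01] [-2.53454883e-01 -8.68539330e-03  2.07804363e+00 -7.42773192e-06
  1.07121986e+00  8.89800706e-01]
t 1.95 pos [389.1 -99.2 231.6] dock [-223.8 -143.7] F [ 0.2 -1.2  0.5] Fd [ 0.4 -1.2] op -0.0051566034870480625
tool shift cm [ 14.37 -16.56   0.06] dist 219.22215212019253
```

Request:
{"name": "move_arm", "arguments": {"increments": [{"tx": 2.87, "ty": -3.31, "tz": 0, "rx": 0, "ry": 0, "rz": 0, "gripper": -1}, {"tx": 2.87, "ty": -3.31, "tz": 0, "rx": 0, "ry": 0, "rz": 0, "gripper": -1}, {"tx": 2.87, "ty": -3.31, "tz": 0, "rx": 0, "ry": 0, "rz": 0, "gripper": -1}, {"tx": 2.87, "ty": -3.31, "tz": 0, "rx": 0, "ry": 0, "rz": 0, "gripper": -1}, {"tx": 2.87, "ty": -3.31, "tz": 0, "rx": 0, "ry": 0, "rz": 0, "gripper": -1}, {"tx": 0, "ty": 0, "tz": 2, "rx": 0, "ry": 0, "rz": 6.84, "gripper": -1}, {"tx": 0, "ty": 0, "tz": 2, "rx": 0, "ry": 0, "rz": 6.84, "gripper": -1}, {"tx": 0, "ty": 0, "tz": 2, "rx": 0, "ry": 0, "rz": 6.84, "gripper": -1}, {"tx": 0, "ty": 0, "tz": 2, "rx": 0, "ry": 0, "rz": 6.84, "gripper": -1}, {"tx": 0, "ty": 0, "tz": 2, "rx": 0, "ry": 0, "rz": 6.84, "gripper": -1}, {"tx": 0, "ty": 0, "tz": 0, "rx": 0, "ry": 0, "rz": 0, "gripper": -1}], "squeeze": 40}}

```text
clock: 3.05
eef_pos: [449.1, 109.0, 129.4]
tcp_rot: [3.14, 0.004, -0.171]
contact_force: [0.3, -0.6, 0.3]
opening: -0.001
```

Run:
```python
from h import *
s,R=st(); print(s['tcp_rot'],s['qpos'])
go(-78-75-45,74,14)
P,D=r.grab_frame('wrist'); save(P,'w0')
print(r.camera_model('wrist'))
```

```text
t 3.05 pos [449.1 109.  129.4] dock [-199.7   71.7] F [ 0.3 -0.6  0.3] Fd [ 0.4 -0.5] op -0.0014767083520162228
[ 3.1400231   0.00366865 -0.17074701] [2.34827299e-01 2.39646301e-01 2.06281030e+00 6.99795365e-06
 8.43126342e-01 1.97636309e+00]
t 3.05 pos [449.1 109.  129.4] dock [-199.7   71.7] F [ 0.3 -0.6  0.3] Fd [ 0.4 -0.5] op -0.0014767083520162228
tool shift cm [ 0.21 -0.25 11.54] dist 115.43052322763194
{'fx': 309.70691628693146, 'fy': 309.70691628693146, 'cx': 319.9765810599737, 'cy': 198.87864598721677, 'hand_eye': array([[-4.54971398e-04, -9.50966987e-01, -3.09292067e-01,
         7.93301518e+01],
       [ 9.99999778e-01, -5.83411457e-04,  3.22781438e-04,
        -1.16364710e+00],
       [-4.87399027e-04, -3.09291851e-01,  9.50967041e-01,
        -1.42569228e+02],
       [ 0.00000000e+00,  0.00000000e+00,  0.00000000e+00,
         1.00000000e+00]])}
```

View pics/w0.png

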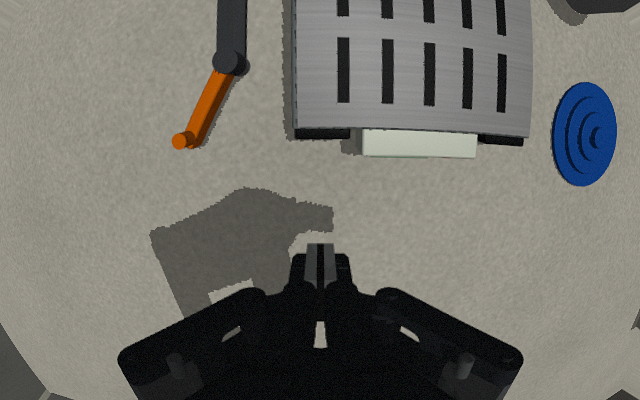

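```bash
cat >> h.py <<'E'
def wz(row,col,z):
    s=r.sense(); m=r.camera_model('wrist'); H=m['hand_eye']; R=Ro.from_euler('xyz',s['tcp_rot']).as_matrix()
    a=np.array([col-m['cx'],row-m['cy']])/m['fx']; th=np.linalg.norm(a)+1e-9
    v=np.array([*(a/th*np.sin(th)),np.cos(th)]); v=R@H[:3,:3]@v; o=R@H[:3,3]+s['eef_pos']
    return o+v*(z-o[2])/v[2]
E
python3 - <<'E'
from h import *
np.set_printoptions(precision=1,suppress=True)
for q,z in [('bumper_left',30),('bumper_right',30),('latch_pivot',33),('latch_tip',33),('warmer',0)]:
    for x in r.place_of(q,'wrist')[:2]:
        w=wz(*x['location'],z); print(q,round(x['confidence'],2),x['location'],w,w2d(w[:2]))
for rc,z in [((137,295),62),((136,529),62),((138,350),52),((144,480),52),((158,363),54),((158,476),54),((137,180),63),((62,230),45)]:
    w=wz(*rc,z); print(rc,z,w,w2d(w[:2]))
E
```

```text
bumper_left 0.85 [130.5, 320.8] [506.4 100.4  30. ] [-141.8   72.9]
bumper_right 0.66 [142.0, 494.2] [477.9 -50.   30. ] [-144.5  -80.2]
latch_pivot 0.58 [64.2, 231.1] [573.4 160.7  33. ] [-85.9 143.6]
latch_tip 0.84 [133.2, 193.8] [525.9 203.5  33. ] [-139.9  177.8]
latch_tip 0.2 [133.1, 587.1] [ 477.1 -175.    33. ] [-124.3 -203.6]
warmer 0.85 [50.8, 402.7] [565.8  16.9   0. ] [-69.2   0.6]
(137, 295) 62 [508.8 118.4  62. ] [-142.5   91. ]
(136, 529) 62 [486.2 -66.5  62. ] [-133.6  -95.1]
(138, 350) 52 [500.5  80.4  52. ] [-144.2   52.1]
(144, 480) 52 [482.4 -23.1  52. ] [-144.7  -52.9]
(158, 363) 54 [484.8  73.3  54. ] [-158.5   42.5]
(158, 476) 54 [472.  -17.7  54. ] [-155.8  -49.3]
(137, 180) 63 [526.2 202.   63. ] [-139.4  176.4]
(62, 230) 45 [573.2 158.   45. ] [-85.7 140.9]
```

Request:
{"name": "move_arm", "arguments": {"increments": [{"tx": 0, "ty": -0.2, "tz": 3.5, "rx": 0, "ry": 0, "rz": 0, "gripper": -1}, {"tx": 0, "ty": 0, "tz": 3.5, "rx": 0, "ry": 0, "rz": 0, "gripper": -1}, {"tx": 0, "ty": 0, "tz": 3.2, "rx": 0, "ry": 0, "rz": 0, "gripper": -1}, {"tx": 0, "ty": 0, "tz": 1.2, "rx": 0, "ry": 0, "rz": 0, "gripper": -1}, {"tx": 2.0, "ty": 0, "tz": 0, "rx": 0, "ry": 0, "rz": 0, "gripper": -1}, {"tx": 1.0, "ty": 0, "tz": 0, "rx": 0, "ry": 0, "rz": 0, "gripper": -1}, {"tx": 0.6, "ty": 0, "tz": 0, "rx": 0, "ry": 0, "rz": 0, "gripper": -1}, {"tx": 0.3, "ty": 0, "tz": 0, "rx": 0, "ry": 0, "rz": 0, "gripper": -1}, {"tx": 0.3, "ty": 0, "tz": 0, "rx": 0, "ry": 0, "rz": 0, "gripper": -1}, {"tx": 0.3, "ty": 0, "tz": 0, "rx": 0, "ry": 0, "rz": 0, "gripper": -1}, {"tx": 0.3, "ty": 0, "tz": 0, "rx": 0, "ry": 0, "rz": 0, "gripper": -1}], "squeeze": 40}}

```text
clock: 4.45
eef_pos: [496.6, 103.3, 17.3]
tcp_rot: [3.141, 0.003, -0.169]
contact_force: [-5.0, 2.2, -0.5]
opening: 0.003
```

Run:
```python
from h import *
s,R=st(); print(s['tcp_rot'])
```

```text
t 4.45 pos [496.6 103.3  17.3] dock [-152.    74.1] F [-5.   2.2 -0.5] Fd [-5.3  1.3] op 0.002786903962967683
[ 3.14106109e+00  2.83473895e-03 -1.69247498e-01]
```

Request:
{"name": "move_arm", "arguments": {"increments": [{"tx": 0.3, "ty": 0, "tz": 0, "rx": 0, "ry": 0, "rz": 0, "gripper": -1}, {"tx": 0.3, "ty": 0, "tz": 0, "rx": 0, "ry": 0, "rz": 0, "gripper": -1}, {"tx": 0, "ty": 0, "tz": 0, "rx": 0, "ry": 0, "rz": 0, "gripper": -1}, {"tx": -2.0, "ty": 0, "tz": 0, "rx": 0, "ry": 0, "rz": 0, "gripper": -1}, {"tx": -2.5, "ty": 0, "tz": 0, "rx": 0, "ry": 0, "rz": 0, "gripper": -1}, {"tx": 0, "ty": 3.7, "tz": 0, "rx": 0, "ry": 0, "rz": 0, "gripper": -1}, {"tx": 0, "ty": 3.7, "tz": 0, "rx": 0, "ry": 0, "rz": 0, "gripper": -1}, {"tx": 0, "ty": 3.7, "tz": 0, "rx": 0, "ry": 0, "rz": 0, "gripper": -1}, {"tx": 0, "ty": 3.9, "tz": 0, "rx": 0, "ry": 0, "rz": 0, "gripper": -1}, {"tx": 0, "ty": 0, "tz": 0, "rx": 0, "ry": 0, "rz": 0, "gripper": -1}], "squeeze": 40}}

```text
clock: 5.45
eef_pos: [434.0, -41.2, 17.7]
tcp_rot: [3.141, -0.001, -0.172]
contact_force: [0.0, -0.2, -0.4]
opening: -0.002
```

```bash
cat >> h.py <<'E'
def look():
    s,R=st(); P,D=r.grab_frame('top'); c,wh,a,z=warmer(D); print('warmer dock',np.round(w2d(c),1),np.round(wh,1),'yaw rel',round(a-np.degrees(YD),2))
    r.grab_frame('wrist')
    for q,z in [('bumper_left',30),('bumper_right',30)]:
        for x in r.place_of(q,'wrist')[:1]:
            w=wz(*x['location'],z); print(q,round(x['confidence'],2),np.round(w2d(w[:2]),1))
E
python3 - <<'E'
from h import *
look()
E
```

```text
t 5.45 pos [434.  -41.2  17.7] dock [-189.3  -78.9] F [ 0.  -0.2 -0.4] Fd [ 0.1 -0.2] op -0.002013526739756628
warmer dock [-69.9  -4.4] [190.1 161.5] yaw rel -3.66
bumper_left 0.95 [-132.9   74.5]
bumper_right 0.56 [-145.  -73.]
```

Request:
{"name": "move_arm", "arguments": {"increments": [{"tx": 2.0, "ty": 0, "tz": 0, "rx": 0, "ry": 0, "rz": 0, "gripper": -1}, {"tx": 0.8, "ty": 0, "tz": 0, "rx": 0, "ry": 0, "rz": 0, "gripper": -1}, {"tx": 0.3, "ty": 0, "tz": 0, "rx": 0, "ry": 0, "rz": 0, "gripper": -1}, {"tx": 0.3, "ty": 0, "tz": 0, "rx": 0, "ry": 0, "rz": 0, "gripper": -1}, {"tx": 0.4, "ty": 0, "tz": 0, "rx": 0, "ry": 0, "rz": 0, "gripper": -1}, {"tx": 0.4, "ty": 0, "tz": 0, "rx": 0, "ry": 0, "rz": 0, "gripper": -1}, {"tx": 0.4, "ty": 0, "tz": 0, "rx": 0, "ry": 0, "rz": 0, "gripper": -1}, {"tx": 0.4, "ty": 0, "tz": 0, "rx": 0, "ry": 0, "rz": 0, "gripper": -1}, {"tx": 0.2, "ty": 0, "tz": 0, "rx": 0, "ry": 0, "rz": 0, "gripper": -1}], "squeeze": 40}}

```text
clock: 6.55
eef_pos: [484.1, -46.7, 16.7]
tcp_rot: [3.141, 0.004, -0.169]
contact_force: [-5.3, -0.3, 0.0]
opening: -0.002
```

Run:
```python
from h import *
look()
```

```text
t 6.55 pos [484.1 -46.7  16.7] dock [-139.   -75.9] F [-5.3 -0.3  0. ] Fd [-5.2 -1.2] op -0.001949207916969481
warmer dock [-55.   -2.1] [190.1 150.5] yaw rel 1.38
bumper_left 0.6 [-129.7   66.3]
```

Request:
{"name": "move_arm", "arguments": {"increments": [{"tx": -3.0, "ty": 0, "tz": 0, "rx": 0, "ry": 0, "rz": 0, "gripper": -1}, {"tx": -1.1, "ty": 0, "tz": 0, "rx": 0, "ry": 0, "rz": 0, "gripper": -1}, {"tx": 0, "ty": -5.0, "tz": 0, "rx": 0, "ry": 0, "rz": 0, "gripper": -1}, {"tx": 0, "ty": -5.0, "tz": 0, "rx": 0, "ry": 0, "rz": 0, "gripper": -1}, {"tx": 0, "ty": -5.0, "tz": 0, "rx": 0, "ry": 0, "rz": 0, "gripper": -1}, {"tx": 2.4, "ty": 0, "tz": 0, "rx": 0, "ry": 0, "rz": 0, "gripper": -1}, {"tx": 1.0, "ty": 0, "tz": 0, "rx": 0, "ry": 0, "rz": 0, "gripper": -1}, {"tx": 0.5, "ty": 0, "tz": 0, "rx": 0, "ry": 0, "rz": 0, "gripper": -1}, {"tx": 0.5, "ty": 0, "tz": 0, "rx": 0, "ry": 0, "rz": 0, "gripper": -1}, {"tx": 0.5, "ty": 0, "tz": 0, "rx": 0, "ry": 0, "rz": 0, "gripper": -1}, {"tx": 0.5, "ty": 0, "tz": 0, "rx": 0, "ry": 0, "rz": 0, "gripper": -1}, {"tx": 0.5, "ty": 0, "tz": 0, "rx": 0, "ry": 0, "rz": 0, "gripper": -1}], "squeeze": 40}}

```text
clock: 7.95
eef_pos: [527.1, 96.4, 16.7]
tcp_rot: [3.141, 0.003, -0.172]
contact_force: [-4.0, 4.3, -0.8]
opening: -0.0
```

Run:
```python
from h import *
look()
```

```text
t 7.95 pos [527.1  96.4  16.7] dock [-120.8   72.4] F [-4.   4.3 -0.8] Fd [-4.7  3.6] op -0.00020372244129324648
warmer dock [-46.7  -6. ] [190.  161.4] yaw rel -5.05
bumper_right 0.77 [-124.6  -78.3]
```

Request:
{"name": "move_arm", "arguments": {"increments": [{"tx": -3.2, "ty": 0, "tz": 0, "rx": 0, "ry": 0, "rz": 0, "gripper": -1}, {"tx": -1.2, "ty": 0, "tz": 0, "rx": 0, "ry": 0, "rz": 0, "gripper": -1}, {"tx": 0, "ty": 4.9, "tz": 0, "rx": 0, "ry": 0, "rz": 0, "gripper": -1}, {"tx": 0, "ty": 4.9, "tz": 0, "rx": 0, "ry": 0, "rz": 0, "gripper": -1}, {"tx": 0, "ty": 4.9, "tz": 0, "rx": 0, "ry": 0, "rz": 0, "gripper": -1}, {"tx": 2.0, "ty": 0, "tz": 0, "rx": 0, "ry": 0, "rz": 0, "gripper": -1}, {"tx": 0.7, "ty": 0, "tz": 0, "rx": 0, "ry": 0, "rz": 0, "gripper": -1}, {"tx": 0.4, "ty": 0, "tz": 0, "rx": 0, "ry": 0, "rz": 0, "gripper": -1}, {"tx": 0.4, "ty": 0, "tz": 0, "rx": 0, "ry": 0, "rz": 0, "gripper": -1}, {"tx": 0.4, "ty": 0, "tz": 0, "rx": 0, "ry": 0, "rz": 0, "gripper": -1}, {"tx": 0.4, "ty": 0, "tz": 0, "rx": 0, "ry": 0, "rz": 0, "gripper": -1}, {"tx": 0.4, "ty": 0, "tz": 0, "rx": 0, "ry": 0, "rz": 0, "gripper": -1}], "squeeze": 40}}

```text
clock: 9.35
eef_pos: [504.9, -45.9, 16.6]
tcp_rot: [3.141, 0.004, -0.167]
contact_force: [-5.6, -1.4, 0.0]
opening: -0.003
```

Run:
```python
from h import *
look()
```

```text
t 9.35 pos [504.9 -45.9  16.6] dock [-118.6  -71.6] F [-5.6 -1.4  0. ] Fd [-5.2 -2.3] op -0.0030206085042210704
warmer dock [-31.1  -4.3] [190.  149.2] yaw rel -1.04
bumper_left 0.64 [-102.6   67.5]
```

Request:
{"name": "move_arm", "arguments": {"increments": [{"tx": 0.4, "ty": 0, "tz": 0, "rx": 0, "ry": 0, "rz": 0, "gripper": -1}, {"tx": 0.4, "ty": 0, "tz": 0, "rx": 0, "ry": 0, "rz": 0, "gripper": -1}, {"tx": 0.2, "ty": 0, "tz": 0, "rx": 0, "ry": 0, "rz": 0, "gripper": -1}], "squeeze": 40}}

```text
clock: 9.85
eef_pos: [516.3, -48.7, 17.0]
tcp_rot: [3.141, 0.002, -0.168]
contact_force: [-5.0, -0.7, 0.2]
opening: 0.002
```

Run:
```python
from h import *
look()
```

```text
t 9.85 pos [516.3 -48.7  17. ] dock [-107.   -72.5] F [-5.  -0.7  0.2] Fd [-4.8 -1.5] op 0.0017217406767815841
warmer dock [-22.3  -2.1] [189.9 147.5] yaw rel 2.65
bumper_left 0.82 [-100.4   67.4]
```

Request:
{"name": "move_arm", "arguments": {"increments": [{"tx": -3.0, "ty": 0, "tz": 0, "rx": 0, "ry": 0, "rz": 0, "gripper": -1}, {"tx": -0.8, "ty": 0, "tz": 0, "rx": 0, "ry": 0, "rz": 0, "gripper": -1}, {"tx": 0, "ty": -4.8, "tz": 0, "rx": 0, "ry": 0, "rz": 0, "gripper": -1}, {"tx": 0, "ty": -4.8, "tz": 0, "rx": 0, "ry": 0, "rz": 0, "gripper": -1}, {"tx": 0, "ty": -4.7, "tz": 0, "rx": 0, "ry": 0, "rz": 0, "gripper": -1}, {"tx": 1.8, "ty": 0, "tz": 0, "rx": 0, "ry": 0, "rz": 0, "gripper": -1}, {"tx": 0.8, "ty": 0, "tz": 0, "rx": 0, "ry": 0, "rz": 0, "gripper": -1}, {"tx": 0.4, "ty": 0, "tz": 0, "rx": 0, "ry": 0, "rz": 0, "gripper": -1}, {"tx": 0.4, "ty": 0, "tz": 0, "rx": 0, "ry": 0, "rz": 0, "gripper": -1}, {"tx": 0.4, "ty": 0, "tz": 0, "rx": 0, "ry": 0, "rz": 0, "gripper": -1}, {"tx": 0.3, "ty": 0, "tz": 0, "rx": 0, "ry": 0, "rz": 0, "gripper": -1}, {"tx": 0.2, "ty": 0, "tz": 0, "rx": 0, "ry": 0, "rz": 0, "gripper": -1}], "squeeze": 40}}

```text
clock: 11.25
eef_pos: [544.2, 90.0, 16.7]
tcp_rot: [3.141, 0.004, -0.171]
contact_force: [-6.3, 3.0, 0.0]
opening: -0.0
```

Run:
```python
from h import *
look()
```

```text
t 11.25 pos [544.2  90.   16.7] dock [-102.8   69. ] F [-6.3  3.   0. ] Fd [-6.7  1.9] op -0.00015398367952994024
warmer dock [-23.3  -3. ] [189.6 162.1] yaw rel -0.35
bumper_right 0.97 [-93.2 -81.3]
```

Request:
{"name": "move_arm", "arguments": {"increments": [{"tx": -3.0, "ty": 0, "tz": 0, "rx": 0, "ry": 0, "rz": 0, "gripper": -1}, {"tx": -0.8, "ty": 0, "tz": 0, "rx": 0, "ry": 0, "rz": 0, "gripper": -1}, {"tx": 0, "ty": 4.9, "tz": 0, "rx": 0, "ry": 0, "rz": 0, "gripper": -1}, {"tx": 0, "ty": 4.9, "tz": 0, "rx": 0, "ry": 0, "rz": 0, "gripper": -1}, {"tx": 0, "ty": 4.8, "tz": 0, "rx": 0, "ry": 0, "rz": 0, "gripper": -1}, {"tx": 2.0, "ty": 0, "tz": 0, "rx": 0, "ry": 0, "rz": 0, "gripper": -1}, {"tx": 1.0, "ty": 0, "tz": 0, "rx": 0, "ry": 0, "rz": 0, "gripper": -1}, {"tx": 0.4, "ty": 0, "tz": 0, "rx": 0, "ry": 0, "rz": 0, "gripper": -1}, {"tx": 0.4, "ty": 0, "tz": 0, "rx": 0, "ry": 0, "rz": 0, "gripper": -1}, {"tx": 0.4, "ty": 0, "tz": 0, "rx": 0, "ry": 0, "rz": 0, "gripper": -1}, {"tx": 0.2, "ty": 0, "tz": 0, "rx": 0, "ry": 0, "rz": 0, "gripper": -1}], "squeeze": 40}}

```text
clock: 12.55
eef_pos: [525.7, -52.8, 16.6]
tcp_rot: [3.141, 0.004, -0.167]
contact_force: [-5.1, -0.6, -0.8]
opening: -0.001
```

Run:
```python
from h import *
look()
```

```text
t 12.55 pos [525.7 -52.8  16.6] dock [-97.  -74.9] F [-5.1 -0.6 -0.8] Fd [-5.  -1.5] op -0.0013834717451614922
warmer dock [-15.9  -1.5] [190.4 156.5] yaw rel 1.66
bumper_left 0.93 [-85.6  70.8]
```

Request:
{"name": "move_arm", "arguments": {"increments": [{"tx": -3.0, "ty": 0, "tz": 0, "rx": 0, "ry": 0, "rz": 0, "gripper": -1}, {"tx": -0.8, "ty": 0, "tz": 0, "rx": 0, "ry": 0, "rz": 0, "gripper": -1}, {"tx": 0, "ty": -4.9, "tz": 0, "rx": 0, "ry": 0, "rz": 0, "gripper": -1}, {"tx": 0, "ty": -4.9, "tz": 0, "rx": 0, "ry": 0, "rz": 0, "gripper": -1}, {"tx": 0, "ty": -4.8, "tz": 0, "rx": 0, "ry": 0, "rz": 0, "gripper": -1}, {"tx": 1.8, "ty": 0, "tz": 0, "rx": 0, "ry": 0, "rz": 0, "gripper": -1}, {"tx": 0.8, "ty": 0, "tz": 0, "rx": 0, "ry": 0, "rz": 0, "gripper": -1}, {"tx": 0.5, "ty": 0, "tz": 0, "rx": 0, "ry": 0, "rz": 0, "gripper": -1}, {"tx": 0.4, "ty": 0, "tz": 0, "rx": 0, "ry": 0, "rz": 0, "gripper": -1}, {"tx": 0.4, "ty": 0, "tz": 0, "rx": 0, "ry": 0, "rz": 0, "gripper": -1}, {"tx": 0.3, "ty": 0, "tz": 0, "rx": 0, "ry": 0, "rz": 0, "gripper": -1}], "squeeze": 40}}

```text
clock: 13.85
eef_pos: [554.2, 88.3, 16.8]
tcp_rot: [3.141, 0.003, -0.171]
contact_force: [-5.0, 3.5, -0.1]
opening: 0.004
```

Run:
```python
from h import *
look()
```

```text
t 13.85 pos [554.2  88.3  16.8] dock [-92.6  69. ] F [-5.   3.5 -0.1] Fd [-5.5  2.6] op 0.004292890883598006
warmer dock [-13.3  -2.8] [189.8 162.1] yaw rel -0.43
bumper_right 0.96 [-84.1 -79.1]
```

Request:
{"name": "move_arm", "arguments": {"increments": [{"tx": 0.15, "ty": 0, "tz": 0, "rx": 0, "ry": 0, "rz": 0, "gripper": -1}, {"tx": 0.15, "ty": 0, "tz": 0, "rx": 0, "ry": 0, "rz": 0, "gripper": -1}, {"tx": 0, "ty": 0, "tz": 0, "rx": 0, "ry": 0, "rz": 0, "gripper": -1}], "squeeze": 40}}

```text
clock: 14.35
eef_pos: [558.0, 88.8, 17.0]
tcp_rot: [3.141, 0.001, -0.17]
contact_force: [-3.9, 2.8, -1.7]
opening: 0.001
```

Run:
```python
from h import *
look()
```

```text
t 14.35 pos [558.   88.8  17. ] dock [-88.9  70.1] F [-3.9  2.8 -1.7] Fd [-4.3  2.1] op 0.0007442756840480347
warmer dock [-10.3  -1.9] [189.8 161.5] yaw rel -1.46
bumper_left 0.54 [-143.3  176.1]
bumper_right 0.71 [-80.9 -79.5]
```

Request:
{"name": "move_arm", "arguments": {"increments": [{"tx": 0.05, "ty": 0, "tz": 0, "rx": 0, "ry": 0, "rz": 0, "gripper": -1}, {"tx": 0.05, "ty": 0, "tz": 0, "rx": 0, "ry": 0, "rz": 0, "gripper": -1}, {"tx": 0.05, "ty": 0, "tz": 0, "rx": 0, "ry": 0, "rz": 0, "gripper": -1}], "squeeze": 40}}

```text
clock: 14.85
eef_pos: [559.7, 88.7, 17.1]
tcp_rot: [-3.142, 0.001, -0.169]
contact_force: [-5.0, 2.7, -0.7]
opening: -0.0
```

Request:
{"name": "move_arm", "arguments": {"increments": [{"tx": 0.05, "ty": 0, "tz": 0, "rx": 0, "ry": 0, "rz": 0, "gripper": -1}, {"tx": 0.05, "ty": 0, "tz": 0, "rx": 0, "ry": 0, "rz": 0, "gripper": -1}, {"tx": 0, "ty": 0, "tz": 0, "rx": 0, "ry": 0, "rz": 0, "gripper": -1}], "squeeze": 40}}

```text
clock: 15.15
eef_pos: [560.1, 88.7, 17.1]
tcp_rot: [3.141, 0.002, -0.169]
contact_force: [-8.2, 4.3, 1.9]
opening: 0.003
```

Request:
{"name": "move_arm", "arguments": {"increments": [{"tx": 0.03, "ty": 0, "tz": 0, "rx": 0, "ry": 0, "rz": 0, "gripper": -1}, {"tx": 0.03, "ty": 0, "tz": 0, "rx": 0, "ry": 0, "rz": 0, "gripper": -1}, {"tx": 0, "ty": 0, "tz": 0, "rx": 0, "ry": 0, "rz": 0, "gripper": -1}], "squeeze": 40}}

```text
clock: 15.45
eef_pos: [560.1, 88.6, 17.1]
tcp_rot: [3.141, 0.003, -0.17]
contact_force: [-10.0, 5.5, 2.8]
opening: 0.002
```

Run:
```python
from h import *
look()
```

```text
t 15.45 pos [560.1  88.6  17.1] dock [-86.9  70.3] F [-10.    5.5   2.8] Fd [-10.8   3.7] op 0.001743279630138465
warmer dock [-8.8 -1.6] [189.8 161.3] yaw rel -1.85
bumper_right 0.94 [-79.4 -76.7]
```

Request:
{"name": "move_arm", "arguments": {"increments": [{"tx": 0.04, "ty": 0, "tz": 0, "rx": 0, "ry": 0, "rz": 0, "gripper": -1}, {"tx": 0.04, "ty": 0, "tz": 0, "rx": 0, "ry": 0, "rz": 0, "gripper": -1}, {"tx": 0.04, "ty": 0, "tz": 0, "rx": 0, "ry": 0, "rz": 0, "gripper": -1}, {"tx": 0, "ty": 0, "tz": 0, "rx": 0, "ry": 0, "rz": 0, "gripper": -1}, {"tx": 0, "ty": 0, "tz": 0, "rx": 0, "ry": 0, "rz": 0, "gripper": -1}], "squeeze": 40}}

```text
clock: 16.15
eef_pos: [560.0, 88.3, 16.9]
tcp_rot: [3.141, 0.006, -0.17]
contact_force: [-12.7, 5.4, 4.6]
opening: 0.002
```

Run:
```python
from h import *
st()
```

```text
t 16.15 pos [560.   88.3  16.9] dock [-86.9  70. ] F [-12.7   5.4   4.6] Fd [-13.4   3.2] op 0.0017810629996503637
```

Request:
{"name": "move_arm", "arguments": {"increments": [{"tx": 0.04, "ty": 0, "tz": 0, "rx": 0, "ry": 0, "rz": 0, "gripper": -1}, {"tx": 0.04, "ty": 0, "tz": 0, "rx": 0, "ry": 0, "rz": 0, "gripper": -1}, {"tx": 0, "ty": 0, "tz": 0, "rx": 0, "ry": 0, "rz": 0, "gripper": -1}, {"tx": 0, "ty": 0, "tz": 0, "rx": 0, "ry": 0, "rz": 0, "gripper": -1}], "squeeze": 40}}

```text
clock: 16.55
eef_pos: [560.0, 88.2, 16.7]
tcp_rot: [3.14, 0.007, -0.17]
contact_force: [-15.4, 5.5, 5.3]
opening: 0.004
```

Run:
```python
from h import *
st()
```

```text
t 16.55 pos [560.   88.2  16.7] dock [-87.   69.9] F [-15.4   5.5   5.3] Fd [-16.1   2.8] op 0.0037777114147775712
```

Request:
{"name": "move_arm", "arguments": {"increments": [{"tx": 0.03, "ty": 0, "tz": 0, "rx": 0, "ry": 0, "rz": 0, "gripper": -1}, {"tx": 0, "ty": 0, "tz": 0, "rx": 0, "ry": 0, "rz": 0, "gripper": -1}, {"tx": 0, "ty": 0, "tz": 0, "rx": 0, "ry": 0, "rz": 0, "gripper": -1}, {"tx": 0, "ty": 0, "tz": 0, "rx": 0, "ry": 0, "rz": 0, "gripper": -1}, {"tx": 0, "ty": 0, "tz": 0, "rx": 0, "ry": 0, "rz": 0, "gripper": -1}, {"tx": 0, "ty": 0, "tz": 0, "rx": 0, "ry": 0, "rz": 0, "gripper": -1}, {"tx": 0, "ty": 0, "tz": 0, "rx": 0, "ry": 0, "rz": 0, "gripper": -1}, {"tx": 0, "ty": 0, "tz": 0, "rx": 0, "ry": 0, "rz": 0, "gripper": -1}, {"tx": 0, "ty": 0, "tz": 0, "rx": 0, "ry": 0, "rz": 0, "gripper": -1}, {"tx": 0, "ty": 0, "tz": 0, "rx": 0, "ry": 0, "rz": 0, "gripper": -1}, {"tx": 0, "ty": 0, "tz": 0, "rx": 0, "ry": 0, "rz": 0, "gripper": -1}, {"tx": 0, "ty": 0, "tz": 0, "rx": 0, "ry": 0, "rz": 0, "gripper": -1}], "squeeze": 40}}

```text
clock: 17.75
eef_pos: [560.0, 88.2, 16.7]
tcp_rot: [3.14, 0.008, -0.17]
contact_force: [-17.0, 6.6, 7.0]
opening: -0.004
```

Run:
```python
from h import *
look()
```

```text
t 17.75 pos [560.   88.2  16.7] dock [-86.9  69.8] F [-17.    6.6   7. ] Fd [-17.8   3.6] op -0.003920442307343027
warmer dock [-8.9 -1.8] [189.9 161.7] yaw rel -1.61
bumper_right 0.78 [-80.4 -76.8]
```

Request:
{"name": "move_arm", "arguments": {"increments": [{"tx": -0.4, "ty": 0, "tz": 0, "rx": 0, "ry": 0, "rz": 0, "gripper": -1}, {"tx": -3.0, "ty": 0, "tz": 0, "rx": 0, "ry": 0, "rz": 0, "gripper": -1}, {"tx": -1.0, "ty": 0, "tz": 0, "rx": 0, "ry": 0, "rz": 0, "gripper": -1}, {"tx": 0, "ty": 4.9, "tz": 0, "rx": 0, "ry": 0, "rz": 0, "gripper": -1}, {"tx": 0, "ty": 4.9, "tz": 0, "rx": 0, "ry": 0, "rz": 0, "gripper": -1}, {"tx": 0, "ty": 4.8, "tz": 0, "rx": 0, "ry": 0, "rz": 0, "gripper": -1}, {"tx": 2.0, "ty": 0, "tz": 0, "rx": 0, "ry": 0, "rz": 0, "gripper": -1}, {"tx": 0.9, "ty": 0, "tz": 0, "rx": 0, "ry": 0, "rz": 0, "gripper": -1}, {"tx": 0.2, "ty": 0, "tz": 0, "rx": 0, "ry": 0, "rz": 0, "gripper": -1}, {"tx": 0, "ty": 0, "tz": 0, "rx": 0, "ry": 0, "rz": 0, "gripper": -1}], "squeeze": 40}}

```text
clock: 18.95
eef_pos: [527.3, -53.0, 17.3]
tcp_rot: [-3.142, -0.001, -0.168]
contact_force: [-0.9, 0.6, -0.6]
opening: -0.003
```

Run:
```python
from h import *
look()
```

```text
t 18.95 pos [527.3 -53.   17.3] dock [-95.3 -74.9] F [-0.9  0.6 -0.6] Fd [-1.   0.5] op -0.0030646770003013696
warmer dock [-0.6 -1.7] [190.4 144.5] yaw rel -1.68
bumper_left 0.96 [-76.   74.9]
bumper_right 0.91 [-81.5 -75.5]
```

Request:
{"name": "move_arm", "arguments": {"increments": [{"tx": 0.2, "ty": 0, "tz": 0, "rx": 0, "ry": 0, "rz": 0, "gripper": -1}, {"tx": 0.15, "ty": 0, "tz": 0, "rx": 0, "ry": 0, "rz": 0, "gripper": -1}, {"tx": 0.1, "ty": 0, "tz": 0, "rx": 0, "ry": 0, "rz": 0, "gripper": -1}, {"tx": 0.1, "ty": 0, "tz": 0, "rx": 0, "ry": 0, "rz": 0, "gripper": -1}, {"tx": 0.1, "ty": 0, "tz": 0, "rx": 0, "ry": 0, "rz": 0, "gripper": -1}], "squeeze": 40}}

```text
clock: 19.65
eef_pos: [531.7, -54.8, 16.9]
tcp_rot: [3.141, 0.003, -0.169]
contact_force: [-5.8, -0.9, 1.4]
opening: -0.002
```

Request:
{"name": "move_arm", "arguments": {"increments": [{"tx": 0.05, "ty": 0, "tz": 0, "rx": 0, "ry": 0, "rz": 0, "gripper": -1}, {"tx": 0.05, "ty": 0, "tz": 0, "rx": 0, "ry": 0, "rz": 0, "gripper": -1}, {"tx": 0.05, "ty": 0, "tz": 0, "rx": 0, "ry": 0, "rz": 0, "gripper": -1}], "squeeze": 40}}

```text
clock: 19.95
eef_pos: [533.1, -55.2, 16.8]
tcp_rot: [3.141, 0.003, -0.169]
contact_force: [-5.0, -1.8, 0.8]
opening: -0.001
```

Run:
```python
from h import *
look()
```

```text
t 19.95 pos [533.1 -55.2  16.8] dock [-89.3 -76. ] F [-5.  -1.8  0.8] Fd [-4.7 -2.6] op -0.0009270439230551238
warmer dock [ 0.2 -1.3] [190.1 146. ] yaw rel -0.95
bumper_left 0.9 [-77.2  75. ]
bumper_right 0.36 [-146.4  178.6]
```

Request:
{"name": "move_arm", "arguments": {"increments": [{"tx": 0.05, "ty": 0, "tz": 0, "rx": 0, "ry": 0, "rz": 0, "gripper": -1}, {"tx": 0.05, "ty": 0, "tz": 0, "rx": 0, "ry": 0, "rz": 0, "gripper": -1}, {"tx": 0.05, "ty": 0, "tz": 0, "rx": 0, "ry": 0, "rz": 0, "gripper": -1}, {"tx": 0.05, "ty": 0, "tz": 0, "rx": 0, "ry": 0, "rz": 0, "gripper": -1}], "squeeze": 40}}

```text
clock: 20.55
eef_pos: [535.0, -55.6, 16.8]
tcp_rot: [3.141, 0.003, -0.169]
contact_force: [-5.3, -1.4, 0.2]
opening: -0.002
```

Request:
{"name": "move_arm", "arguments": {"increments": [{"tx": 0.05, "ty": 0, "tz": 0, "rx": 0, "ry": 0, "rz": 0, "gripper": -1}, {"tx": 0.04, "ty": 0, "tz": 0, "rx": 0, "ry": 0, "rz": 0, "gripper": -1}, {"tx": 0.04, "ty": 0, "tz": 0, "rx": 0, "ry": 0, "rz": 0, "gripper": -1}], "squeeze": 40}}

```text
clock: 20.85
eef_pos: [535.6, -55.6, 16.7]
tcp_rot: [3.141, 0.004, -0.169]
contact_force: [-7.6, 1.1, 2.7]
opening: 0.0
```

Request:
{"name": "move_arm", "arguments": {"increments": [{"tx": 0.04, "ty": 0, "tz": 0, "rx": 0, "ry": 0, "rz": 0, "gripper": -1}, {"tx": 0.04, "ty": 0, "tz": 0, "rx": 0, "ry": 0, "rz": 0, "gripper": -1}, {"tx": 0.04, "ty": 0, "tz": 0, "rx": 0, "ry": 0, "rz": 0, "gripper": -1}, {"tx": 0, "ty": 0, "tz": 0, "rx": 0, "ry": 0, "rz": 0, "gripper": -1}], "squeeze": 40}}

```text
clock: 21.25
eef_pos: [535.6, -55.6, 16.4]
tcp_rot: [3.141, 0.007, -0.169]
contact_force: [-10.5, 1.2, 4.7]
opening: -0.004
```

Run:
```python
from h import *
look()
```

```text
t 21.25 pos [535.6 -55.6  16.4] dock [-86.8 -76. ] F [-10.5   1.2   4.7] Fd [-10.6  -0.6] op -0.003674034907960698
warmer dock [-4.2 -0.8] [190.2 157.8] yaw rel -0.03
bumper_left 0.93 [-73.8  74.2]
bumper_right 0.35 [-72.9  70.6]
```

Square in the bay. I'll raise the right press to about 17 N and hold it.

Request:
{"name": "move_arm", "arguments": {"increments": [{"tx": 0.05, "ty": 0, "tz": 0, "rx": 0, "ry": 0, "rz": 0, "gripper": -1}, {"tx": 0.05, "ty": 0, "tz": 0, "rx": 0, "ry": 0, "rz": 0, "gripper": -1}, {"tx": 0.05, "ty": 0, "tz": 0, "rx": 0, "ry": 0, "rz": 0, "gripper": -1}, {"tx": 0, "ty": 0, "tz": 0, "rx": 0, "ry": 0, "rz": 0, "gripper": -1}], "squeeze": 40}}

```text
clock: 21.85
eef_pos: [535.5, -55.6, 16.1]
tcp_rot: [3.141, 0.01, -0.169]
contact_force: [-14.8, 2.5, 7.8]
opening: 0.001
```

Request:
{"name": "move_arm", "arguments": {"increments": [{"tx": 0.04, "ty": 0, "tz": 0, "rx": 0, "ry": 0, "rz": 0, "gripper": -1}, {"tx": 0, "ty": 0, "tz": 0, "rx": 0, "ry": 0, "rz": 0, "gripper": -1}], "squeeze": 40}}

```text
clock: 22.05
eef_pos: [535.5, -55.6, 16.0]
tcp_rot: [3.141, 0.01, -0.169]
contact_force: [-15.1, 2.5, 6.4]
opening: 0.0
```

Request:
{"name": "move_arm", "arguments": {"increments": [{"tx": 0.05, "ty": 0, "tz": 0, "rx": 0, "ry": 0, "rz": 0, "gripper": -1}, {"tx": 0, "ty": 0, "tz": 0, "rx": 0, "ry": 0, "rz": 0, "gripper": -1}, {"tx": 0, "ty": 0, "tz": 0, "rx": 0, "ry": 0, "rz": 0, "gripper": -1}, {"tx": 0, "ty": 0, "tz": 0, "rx": 0, "ry": 0, "rz": 0, "gripper": -1}, {"tx": 0, "ty": 0, "tz": 0, "rx": 0, "ry": 0, "rz": 0, "gripper": -1}, {"tx": 0, "ty": 0, "tz": 0, "rx": 0, "ry": 0, "rz": 0, "gripper": -1}, {"tx": 0, "ty": 0, "tz": 0, "rx": 0, "ry": 0, "rz": 0, "gripper": -1}, {"tx": 0, "ty": 0, "tz": 0, "rx": 0, "ry": 0, "rz": 0, "gripper": -1}, {"tx": 0, "ty": 0, "tz": 0, "rx": 0, "ry": 0, "rz": 0, "gripper": -1}, {"tx": 0, "ty": 0, "tz": 0, "rx": 0, "ry": 0, "rz": 0, "gripper": -1}, {"tx": 0, "ty": 0, "tz": 0, "rx": 0, "ry": 0, "rz": 0, "gripper": -1}, {"tx": 0, "ty": 0, "tz": 0, "rx": 0, "ry": 0, "rz": 0, "gripper": -1}], "squeeze": 40}}

```text
clock: 23.25
eef_pos: [535.5, -55.6, 15.9]
tcp_rot: [3.141, 0.011, -0.169]
contact_force: [-16.3, 3.2, 6.6]
opening: 0.003
```

Request:
{"name": "move_arm", "arguments": {"increments": [{"tx": -0.5, "ty": 0, "tz": 0, "rx": 0, "ry": 0, "rz": 0, "gripper": -1}, {"tx": -3.0, "ty": 0, "tz": 0, "rx": 0, "ry": 0, "rz": 0, "gripper": -1}, {"tx": -3.0, "ty": 0, "tz": 0, "rx": 0, "ry": 0, "rz": 0, "gripper": -1}, {"tx": 0, "ty": 0, "tz": -5, "rx": 0, "ry": 0, "rz": 0, "gripper": -1}, {"tx": 0, "ty": 0, "tz": -5, "rx": 0, "ry": 0, "rz": 0, "gripper": -1}, {"tx": 0, "ty": -3, "tz": 0, "rx": 0, "ry": 0, "rz": 0, "gripper": -1}, {"tx": 0, "ty": 0, "tz": 0, "rx": 0, "ry": 0, "rz": 0, "gripper": -1}], "squeeze": 40}}

```text
clock: 23.95
eef_pos: [484.9, -14.3, 119.4]
tcp_rot: [-3.14, -0.006, -0.169]
contact_force: [0.2, 0.4, -0.7]
opening: -0.0
```

Run:
```python
from h import *
look()
P,_=r.grab_frame('wrist'); save(P,'w1')
for q,z in [('latch_pivot',33),('latch_tip',33)]:
    for x in r.place_of(q,'wrist')[:2]:
        w=wz(*x['location'],z); print(q,round(x['confidence'],2),x['location'],np.round(w2d(w[:2]),1))
```

```text
t 23.95 pos [484.9 -14.3 119.4] dock [-143.7  -43.8] F [ 0.2  0.4 -0.7] Fd [0.2 0.4] op -0.0003841466943534134
warmer dock [ 4.  -0.8] [190.4 141.2] yaw rel -0.08
bumper_left 0.6 [-73.6  70.2]
bumper_right 0.91 [-77.1 -78. ]
latch_pivot 0.79 [138.5, 103.9] [-85.2 142.6]
latch_tip 0.56 [201.0, 86.8] [-142.4  178.1]
```

View pics/w1.png

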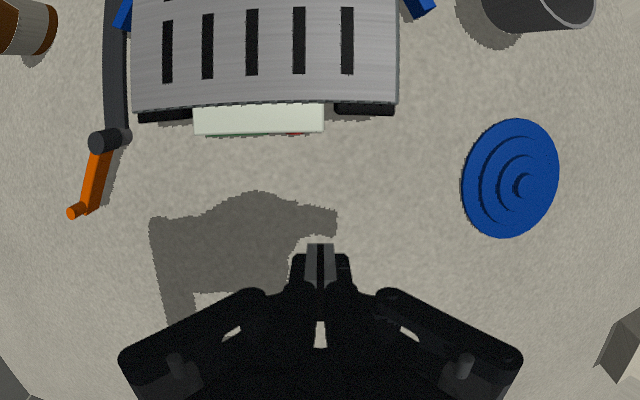

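The wrist view shows the warmer square in the bay, with the bumpers at about (165,117) and (365,108). The latch pivot is at (104,138) and its tip at about (80,210), so it is still nearly wide open. Next I plan the latch sweep.

Run:
```python
from h import *
s,R=st()
pv=np.array([-86.5,142]); 
ths=np.r_[147,147,np.linspace(156,270,11)]; cl=[13,0]+[-1]*10+[-3]
pts=[]
for th,c in zip(np.radians(ths),cl):
    u=np.array([np.cos(th),np.sin(th)]); t=np.array([-u[1],u[0]])
    pts.append(pv+50*u-(6+11*abs(t[0])+14.5*abs(t[1])+c)*t)
p0=w2d(s['eef_pos'][:2])
for th,p in zip(ths,pts):
    d=p-p0; w=R.T@np.array([*(Rd@d),0]); print(th,np.round(p,1),'tool cm',np.round(w[:2]/10,2)); p0=p
```

```text
t 24.3 pos [482.  -16.2 116.6] dock [-146.2  -46.2] F [-0.  -0.  -0.5] Fd [-0. -0.] op -0.0024199628079680513
147.0 [-108.2  200.4] tool cm [  3.79 -24.66]
147.0 [-115.3  189.5] tool cm [-0.71  1.09]
156.0 [-122.9  183.1] tool cm [-0.77  0.64]
167.4 [-130.6  173.9] tool cm [-0.77  0.92]
178.8 [-136.1  162.8] tool cm [-0.55  1.12]
190.2 [-139.5  154. ] tool cm [-0.34  0.87]
201.6 [-141.3  144.5] tool cm [-0.18  0.95]
213.0 [-141.   134.2] tool cm [0.02 1.04]
224.4 [-138.4  123.5] tool cm [0.27 1.07]
235.8 [-133.   113.2] tool cm [0.54 1.03]
247.2 [-125.  104.] tool cm [0.8  0.92]
258.6 [-114.7   96.7] tool cm [1.04 0.73]
270.0 [-100.5   92. ] tool cm [1.42 0.47]
```

Request:
{"name": "move_arm", "arguments": {"increments": [{"tx": 0.76, "ty": -4.93, "tz": 0, "rx": 0, "ry": 0, "rz": 0, "gripper": -1}, {"tx": 0.76, "ty": -4.93, "tz": 0, "rx": 0, "ry": 0, "rz": 0, "gripper": -1}, {"tx": 0.76, "ty": -4.93, "tz": 0, "rx": 0, "ry": 0, "rz": 0, "gripper": -1}, {"tx": 0.76, "ty": -4.93, "tz": 0, "rx": 0, "ry": 0, "rz": 0, "gripper": -1}, {"tx": 0.76, "ty": -4.93, "tz": 0, "rx": 0, "ry": 0, "rz": 0, "gripper": -1}, {"tx": 0, "ty": 0, "tz": 0, "rx": 0, "ry": 0, "rz": 0, "gripper": -1}], "squeeze": 40}}

```text
clock: 24.9
eef_pos: [563.5, 225.8, 117.0]
tcp_rot: [-3.139, -0.002, -0.166]
contact_force: [1.5, -0.5, 0.1]
opening: -0.0
```

Run:
```python
from h import *
s,R=st(); go(-108.2,200.4,20); r.grab_frame('wrist')
for q,z in [('latch_pivot',33),('latch_tip',33)]:
    for x in r.place_of(q,'wrist')[:2]:
        w=wz(*x['location'],z); print(q,round(x['confidence'],2),x['location'],np.round(w2d(w[:2]),1))
```

```text
t 24.9 pos [563.5 225.8 117. ] dock [-106.6  206.1] F [ 1.5 -0.5  0.1] Fd [ 1.6 -0.3] op -0.00042444592307448774
t 24.9 pos [563.5 225.8 117. ] dock [-106.6  206.1] F [ 1.5 -0.5  0.1] Fd [ 1.6 -0.3] op -0.00042444592307448774
tool shift cm [-0.18  0.59  9.7 ] dist 97.15443088754608
latch_pivot 0.86 [182.9, 404.5] [-89.4 136.9]
latch_tip 0.97 [243.5, 361.2] [-141.1  167.5]
```

Request:
{"name": "move_arm", "arguments": {"increments": [{"tx": 0, "ty": 0, "tz": 4, "rx": 0, "ry": 0, "rz": 0, "gripper": -1}, {"tx": 0, "ty": 0, "tz": 4, "rx": 0, "ry": 0, "rz": 0, "gripper": -1}, {"tx": 0, "ty": 0, "tz": 1.6, "rx": 0, "ry": 0, "rz": 0, "gripper": -1}, {"tx": 0, "ty": 0, "tz": 0, "rx": 0, "ry": 0, "rz": 0, "gripper": -1}], "squeeze": 40}}

```text
clock: 25.45
eef_pos: [559.4, 218.8, 19.1]
tcp_rot: [3.139, 0.004, -0.171]
contact_force: [0.2, 0.3, -0.0]
opening: 0.0
```

Run:
```python
from h import *
go(-115.3,189.5,19)
```

```text
t 25.45 pos [559.4 218.8  19.1] dock [-109.5  198.5] F [ 0.2  0.3 -0. ] Fd [0.2 0.4] op 0.0003578409384588279
tool shift cm [-0.58  0.9   0.02] dist 10.705794657356847
```

Now the sweep, about halfway at first.

Request:
{"name": "move_arm", "arguments": {"increments": [{"tx": -0.58, "ty": 0.9, "tz": 0, "rx": 0, "ry": 0, "rz": 0, "gripper": -1}, {"tx": -0.77, "ty": 0.64, "tz": 0, "rx": 0, "ry": 0, "rz": 0, "gripper": -1}, {"tx": -0.77, "ty": 0.92, "tz": 0, "rx": 0, "ry": 0, "rz": 0, "gripper": -1}, {"tx": -0.55, "ty": 1.12, "tz": 0, "rx": 0, "ry": 0, "rz": 0, "gripper": -1}, {"tx": -0.34, "ty": 0.87, "tz": 0, "rx": 0, "ry": 0, "rz": 0, "gripper": -1}, {"tx": -0.18, "ty": 0.95, "tz": 0, "rx": 0, "ry": 0, "rz": 0, "gripper": -1}, {"tx": 0, "ty": 0, "tz": 0, "rx": 0, "ry": 0, "rz": 0, "gripper": -1}], "squeeze": 40}}

```text
clock: 26.15
eef_pos: [520.0, 171.7, 21.4]
tcp_rot: [3.141, 0.001, -0.17]
contact_force: [0.3, 0.4, 1.3]
opening: 0.002
```

Run:
```python
from h import *
go(-141.0,134.2,19)
P,_=r.grab_frame('wrist'); save(P,'w2')
```

```text
t 26.15 pos [520.  171.7  21.4] dock [-140.4  145.4] F [0.3 0.4 1.3] Fd [0.2 0.4] op 0.002160253100665552
tool shift cm [-0.06  1.12  0.24] dist 11.47178350743138
```

View pics/w2.png

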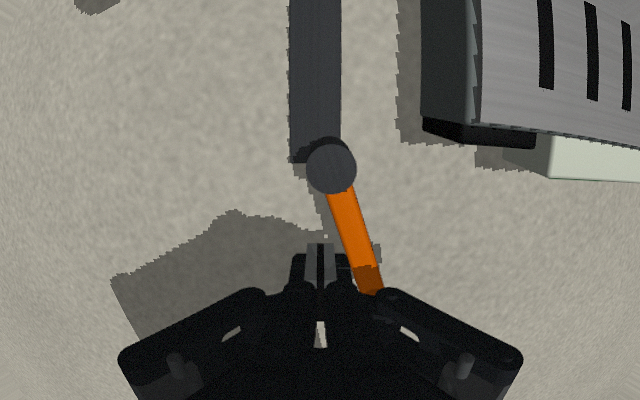

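The arm is sweeping: it now points back and to the right, pivot at (330,168), with the finger on its outer side. I'll carry on.

Request:
{"name": "move_arm", "arguments": {"increments": [{"tx": 0, "ty": 1.1, "tz": 0, "rx": 0, "ry": 0, "rz": 0, "gripper": -1}, {"tx": 0.27, "ty": 1.07, "tz": 0.1, "rx": 0, "ry": 0, "rz": 0, "gripper": -1}, {"tx": 0.54, "ty": 1.03, "tz": 0.1, "rx": 0, "ry": 0, "rz": 0, "gripper": -1}, {"tx": 0.8, "ty": 0.92, "tz": 0, "rx": 0, "ry": 0, "rz": 0, "gripper": -1}, {"tx": 1.04, "ty": 0.73, "tz": 0, "rx": 0, "ry": 0, "rz": 0, "gripper": -1}, {"tx": 0.6, "ty": 0.47, "tz": 0, "rx": 0, "ry": 0, "rz": 0, "gripper": -1}, {"tx": 0.4, "ty": 0, "tz": 0, "rx": 0, "ry": 0, "rz": 0, "gripper": -1}, {"tx": 0.2, "ty": 0, "tz": 0, "rx": 0, "ry": 0, "rz": 0, "gripper": -1}], "squeeze": 40}}

```text
clock: 27.0
eef_pos: [546.8, 113.0, 18.4]
tcp_rot: [3.139, 0.006, -0.17]
contact_force: [-12.4, 1.4, 8.8]
opening: -0.005
```

Run:
```python
from h import *
look()
```

```text
t 27.0 pos [546.8 113.   18.4] dock [-104.1   92.1] F [-12.4   1.4   8.8] Fd [-12.5  -0.7] op -0.00489668461135505
warmer dock [-6. -1.] [190.  161.3] yaw rel -0.03
bumper_left 0.58 [-74.4  72.5]
bumper_right 0.57 [-75.4 -80.6]
```

At the stop: 12.5 N, at the tool position I predicted. Now I back off and rise clear.

Request:
{"name": "move_arm", "arguments": {"increments": [{"tx": 0, "ty": 0, "tz": 0, "rx": 0, "ry": 0, "rz": 0, "gripper": -1}, {"tx": -0.5, "ty": 0, "tz": 0, "rx": 0, "ry": 0, "rz": 0, "gripper": -1}, {"tx": -3, "ty": 0, "tz": 0, "rx": 0, "ry": 0, "rz": 0, "gripper": -1}, {"tx": -3, "ty": 0, "tz": 0, "rx": 0, "ry": 0, "rz": 0, "gripper": -1}, {"tx": -1, "ty": 0, "tz": -4, "rx": 0, "ry": 0, "rz": 0, "gripper": -1}, {"tx": 0, "ty": 0, "tz": -5, "rx": 0, "ry": 0, "rz": 0, "gripper": -1}, {"tx": 0, "ty": 0, "tz": -4, "rx": 0, "ry": 0, "rz": 0, "gripper": -1}, {"tx": 0, "ty": 0, "tz": 0, "rx": 0, "ry": 0, "rz": 0, "gripper": -1}, {"tx": 0, "ty": 0, "tz": 0, "rx": 0, "ry": 0, "rz": 0, "gripper": -1}], "squeeze": 40}}

```text
clock: 28.1
eef_pos: [476.5, 126.8, 150.2]
tcp_rot: [-3.141, -0.003, -0.169]
contact_force: [-0.3, -0.4, -0.1]
opening: -0.001
```

Run:
```python
from h import *
look()
P,_=r.grab_frame('wrist'); save(P,'w3')
for q,z in [('latch_pivot',33),('latch_tip',33)]:
    for x in r.place_of(q,'wrist')[:2]:
        w=wz(*x['location'],z); print(q,round(x['confidence'],2),x['location'],np.round(w2d(w[:2]),1))
P,_=r.grab_frame('top')
for q in ['ring_lid','bottle','beaker']:
    print(q,[np.round(onz('top',*x['location'],0),1) for x in r.place_of(q,'top')[:1]])
```

```text
t 28.1 pos [476.5 126.8 150.2] dock [-175.7   93.8] F [-0.3 -0.4 -0.1] Fd [-0.3 -0.5] op -0.0008399357342840874
warmer dock [-6.3 -0.8] [190. 162.] yaw rel -0.13
bumper_left 0.94 [-73.1  71.4]
bumper_right 0.9 [-75.5 -78.2]
latch_pivot 0.83 [88.9, 264.8] [-86.5 139.6]
latch_tip 0.93 [87.6, 342.1] [-86.   76.2]
ring_lid [array([ 465. , -210.1,    0. ])]
bottle [array([722.1, 262.5,   0. ])]
beaker [array([ 643.4, -225.4,    0. ])]
```

View pics/w3.png

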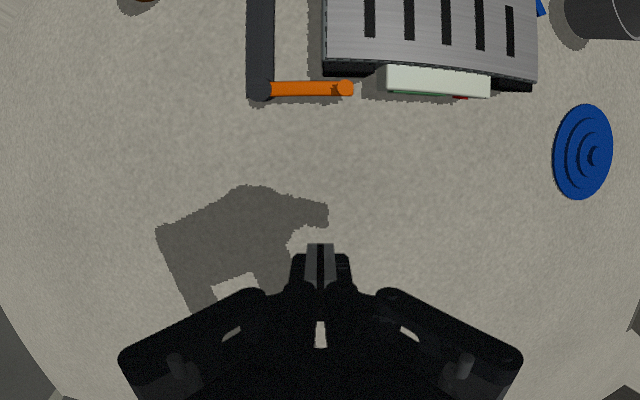

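The latch runs straight across behind the left bumper, with its pivot at (264,89) and tip at (345,88). The warmer is square in the bay and the gripper is clear of everything.

```bash
python3 -c "
from rig import r
r.sign_off()"
```

```text
the job is handed in; nothing more can be done
```

The warmer is docked and seated on both contacts, the latch is shut, and the job is handed in at about 28 s of the 72 s.

- **Walking it in:** I used alternating pushes on the two bumpers. The largest skew I measured was about 5°, checked after each push. The fingers were kept clear of the control panel throughout.
- **Left pad:** I seated this one first, holding about 16 to 18 N on the bumper for 1.2 s.
- **Right pad:** I then held about 16 N there for 1.2 s. The readings stayed below 25 N on both sides, though I only read the force at the end of each move.
- **Latch:** I swung it to its stop with about 12.5 N at the end, then let go. Its tip now measures (-86, 76) mm in the dock frame, against about (-87, 76) when fully shut.

**Final checks:**
- The warmer is within about 0.1° of square, and both bumpers are within about 2 mm of home along the bay.
- The depth fit of the warmer's top puts its centre 6 mm short. Its measured depth varied between 141 and 162 mm through the run against the true 150 mm, so I trusted the bumper positions and the force at contact instead.
- The lid and bottle showed up within about 5 mm of their first positions. The beaker read about 10 mm off. I put that down to detector scatter, since the arm never went near it.

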